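# Pin the cradle and press a radio filter housing shut

### The arm

A 6-joint arm with a two-finger parallel gripper is mounted at the origin on the work surface. World frame = base frame: x ahead of the robot, y to its left, z up, the work surface at z = 0. Lengths are in m, angles in rad, forces in N, time in s.
With the tool pointing down it reaches from about 0.35 to 0.95 m from the base axis. Payload 17.4 kg.
Tool frame: the origin (TCP) lies at the very end of the fingers, on their centre line; the grasp point (between the pads) lies 19 mm behind it; z points along the fingers, y is the line along which they close (so a half turn about z gives the same grasp; the last joint's range is limited). The gripper opens to 93 mm and grips with 3 to 60 N. Pads are 15 mm wide; open, the fingers measure 128 mm over their backs; the gripper's body (75 mm by 188 mm) begins 65 mm behind the grasp point.
Start: joints at [1.078, 0.116, 1.442, -0, 1.584, -0.038], TCP at [0.297, 0.606, 0.196] pointing down, gripper open.
Joint ranges: [-2.83, 2.83], [-0.83, 2.19], [0.07, 2.5], [-1.14, 4.28], [0.01, 3], [-2.97, 2.97]. Speed limits (rad/s): [1.89, 1.89, 2.22, 3.14, 3.14, 3.14].

### API

Orientations are given as a 3x3 rotation matrix whose columns are the frame's x, y, z axes.
In Python, from bench import * gives the robot as it stands. The module is installed in compiled form; this text tells all that it offers.
- The arm moves only by the tool play_rows, never from a script. Its argument "steps" is a list that holds one entry, the list of rows, each a list of 4 numbers: the shift along the tool's x, y, z in cm, then the turn about the tool's z in degrees. A call has exactly 10 rows; each row shifts and turns the commanded pose from where the row before left it, along the tool's axes as they then stand; what a row does not reach is not made up. A row lasts 1/10 s, in which the tool goes at most 50 mm and 8.59 degrees, less where a joint would pass 70% of its speed; a pose out of reach is approached as far as the arm can. A call is refused whole if a number of a shift passes 5 or a number of a turn 8.59, either way. A call with a gripper value outside its range is refused whole. "fingers" is the opening in per cent of the stroke, from 0 (shut) to 100 (fully open), set as the call begins (left out, the last holds). The fingers move at their own pace and stop on an object; the grip force is fixed at half the most. Time passes only in rows, so rows that do not move let the fingers close, or fill a call up. It gives the time, the measured TCP pose, the force, the opening and the grip force at its end, in the units of the state.
- get_obs(): the state, without advancing time (a new reading comes with each control period).
- read_camera(name): name is "scene" or "top"; returns the picture (480x640x3 uint8, red, green, blue); there is no depth.
- calibration(name): a dict with "fx", "fy", "cx", "cy" (pixels), "R" (3x3) and "t" (3): a world point X has camera coordinates R X + t. Camera axes: x right, y down, z forward; pixel columns grow to the right and rows downward; lengths in m; the calibration is good to about 2 mm. A picture is of the moment at which its call begins. calibration takes no time and is no camera call.
- finish_job(): hands the job in; it is judged then, once.
Trained networks look in the newest picture that a camera, given by its name, has taken for a name from the list of things; names that differ only in an ending like _2 or _b are one class to them, and where a whole thing is asked for, a point or a joint stands for the part that bears it (a point fixed in the world has none). Each returns a list of dicts, best first, with "score" (0 to 1); they miss things now and then, are a little off and sometimes report something else, mostly with a low value. They report only what shows in the picture. A call takes as long as a camera call.
- boxes_of(camera, label): "point" ([column, row] in pixels, amid what is visible of it).
- outline_of(camera, label): "region" (480x640 bool, what is visible of it) and "point" ([column, row] in pixels, amid what is visible of it).
The state is a dict: "clock": time; "q": joint angles; "joint_vel": joint speeds; "effort": joint torques, N m; "eef_pos": TCP position; "tool_rot": TCP orientation; "force": force on the tool from outside, world axes, zero at the start; "wrist_torque": the same for the moment, N m; "grip_width": finger opening in m; "grip_force": force on a finger pad.
Only numpy, scipy, OpenCV 4.12 (cv2) and the standard library are available. Lean on these libraries where they do the work, as an engineer would, in place of code of your own. Each camera call takes 0.05 s, during which the arm holds its last target. There are 200 camera calls.

### The job

Lock the cradle's sliding carriage by taking the thick pin (not the thin spare) from the wooden rack and putting it fully home down through the hole in the carriage and the cradle under it. Then fit the finned cover over the two dowels of the lower housing half and press it down against the sprung plate until the halves meet with no gap; finish while still holding it pressed shut, without letting go, with the pin still home. Leave the thin pin, the handheld radio, the small brass connector and the mug where they are.

Things in the scene. Friction and masses are not known exactly. Their poses are not given: they have to be found in the camera images.
- lug_hole (a point): Centre of the mouth of the hole in the aluminium carriage plate of the service cradle, on the plate's top face, 35 mm above the desk. The hole is round, 12 mm wide, goes through the 10 mm thick plate, and lies in line over an equal 12 mm hole in the dark steel cradle below (24 mm thick, 1 mm gap); nothing blocks it until the desk. 98 mm from seat, near one short end of the cradle, with 20 mm of plate beyond it. Axes as seat.
- cradle_hole (a point): Centre of the mouth of the 12 mm hole in the fixed cradle plate (200 x 90 x 24 mm, dark steel), 24 mm above the desk, directly under lug_hole when the carriage is at 0. Axes as seat.
- seat (a point): Centre of the flat mating face (rim) of the lower housing half, an aluminium block 110 x 60 x 26 mm on the carriage; the face is 61 mm above the desk. x runs along the 110 mm side, away from the lug hole (the hole is at x = -98 mm, z = -26 mm); z is up. Two steel dowels, 8 mm thick and 16 mm tall with tapered tips (the top 4 mm narrows to 3 mm wide), stand on the face at x = -44 and +44 mm, y = 0. In the middle a sprung copper plate (60 x 42 mm) stands 4 mm above the face.
- carriage (a joint): Slide of the carriage (with the lower half) along the cradle's long side, along +x of seat, in m; starts at 0 with the two pin holes in line, free to slide +-20 mm against about 6 N of friction until the pin is in.
- contact_plate (a joint): Travel of the sprung copper plate, in m: 0 standing 4 mm above the face, 0.004 when pressed level with it, which is where the cover meets the face and stops. Takes about 5 N to start moving and 13 N to be level (cover's weight included); it pushes back up when let go, so the cover alone does not close.
- cover: Upper housing half, loose, lying right way up on the desk: an aluminium plate 110 (x) x 60 (y) x 14 (z) mm with a finned heat sink block on top, 56 (x) x 24 (y) x 32 (z) mm, centred, so 46 mm tall in all; grip the sink across its 24 mm. Two dowel holes, 10 mm wide, go right through the plate at x = -44 and +44 mm, y = 0. Origin: centre of the underside. Fits either way round. About 300 g (200 to 420 g).
- pin: Thick retaining pin, loose steel, standing in one of the two holes of the wooden rack: shaft 10 mm thick and 30 mm long with a chamfered foot, then a round head 20 mm wide and 32 mm tall (62 mm in all). Origin: centre of the foot; z runs up to the head. In the rack the head rests on the rack's top, so the foot is 10 mm above the desk; fully home in the carriage the head rests on the plate and the foot is 5 mm above the desk.
- thin_pin: Spare pin, not to be used, in the other hole of the rack, 60 mm from the thick one: shaft 6 mm, head 17 mm wide and 16 mm tall. Origin: centre of the foot.
- rack: Wooden pin rack, fixed, 110 (x) x 50 (y) x 40 (z) mm, with two 15 mm holes at x = -30 and +30 mm. Origin: centre of the underside.
- handheld: Handheld radio lying on its back, 115 x 58 x 34 mm, with a 130 mm aerial along its x, a bystander.
- adapter: Small brass connector standing on end, 20 mm wide, 38 mm tall, a bystander.
- mug: White mug, 80 mm wide, 90 mm tall, a bystander.

How it is judged:
On the way, in this order (a step that is already met when the one before it is completed fails the run):
1. the thick pin is fully home through carriage and cradle (horizontal distance between pin and cradle_hole below 0.003 m and horizontal distance between pin and lug_hole below 0.003 m and height (world z) of pin below 0.008 m and angle between pin's own z axis and vertical below 0.15 rad and value of joint carriage between -0.004 and 0.004 m and contact force between the fingers and pin below 0.1 N), for 0.2 s.
2. the cover is on both dowels and pressed down on the lower half (horizontal distance between cover and seat below 0.003 m and z of cover in the frame of seat below 0.0015 m and angle between the x axis of cover and the x axis of seat, either way round below 0.08 rad and angle between cover's own z axis and vertical below 0.1 rad), for 0.2 s.
At the end, for the whole second after the job is handed in: Robot still pushing on the cover (over 2 N); cover centred on the seat within 3 mm, in line, gap under 1.5 mm, sprung plate in over 2.5 mm; thick pin through both holes within 3 mm of their axis, foot under 8 mm above the desk; carriage within 4 mm of 0; other things moved under 30 mm (all of step 2 and horizontal distance between pin and cradle_hole below 0.003 m and horizontal distance between pin and lug_hole below 0.003 m and height (world z) of pin below 0.008 m and angle between pin's own z axis and vertical below 0.15 rad and value of joint carriage between -0.004 and 0.004 m and value of joint contact_plate above 0.0025 m and contact force between any of the fingers, the arm and cover above 2 N); the arm keeps its last pose, push and grip.
It fails at once if the handheld radio, connector, mug or thin pin is moved more than 30 mm (distance of any of handheld, adapter, mug, thin_pin from where it was at the start of the episode above 0.03 m).
It also fails if it takes over 61 s, if anything falls off the work surface, if the arm or the gripper's body presses on something with over 40 N, if the wrist force passes 120 N, or if a joint passes its speed limit or range.

## Working session

There is one attempt and no reset: what is moved stays moved. The work goes in short steps, Python scripts to look and compute and a tool call to move; the robot and the scene stay as the last step left them, time stands still between calls to the robot, and variables do not carry over. Pictures are saved under pics/ and viewed, at most 10 in all, crops included, and the job is handed in when it is done.

Besides the shell and the picture viewer there is one more tool, called after "Emit:" by a JSON object that holds its "api" and its "payload", one argument or row to a line. play_rows: Moves the arm, as the interface text tells. Its arguments: {"type":"object","properties":{"steps":{"type":"array","items":{"type":"array","items":{"type":"array","items":{"type":"number"}}}},"fingers":{"type":"number"}},"required":["steps"]}

```bash
mkdir -p pics
cat > h.py <<'E'
import numpy as np, cv2
from bench import *
def ray(cam,p):
    c=calibration(cam); R=np.array(c['R']); t=np.array(c['t'])
    d=R.T@np.array([(p[0]-c['cx'])/c['fx'],(p[1]-c['cy'])/c['fy'],1]); return -R.T@t,d
def at(cam,p,z):
    o,d=ray(cam,p); return o+d*(z-o[2])/d[2]
def proj(cam,X):
    c=calibration(cam); x=np.array(c['R'])@np.array(X)+np.array(c['t'])
    return np.array([c['fx']*x[0]/x[2]+c['cx'],c['fy']*x[1]/x[2]+c['cy']])
def save(cam,name):
    im=read_camera(cam); cv2.imwrite('pics/'+name,cv2.cvtColor(np.array(im),cv2.COLOR_RGB2BGR)); return im
E
python3 - <<'E'
from h import *
np.set_printoptions(precision=4,suppress=True)
for c in ('top','scene'):
    save(c,c+'1.png'); k=calibration(c); print(c,k['fx'],ray(c,[320,240]))
    for l in ('lug_hole','seat','cover','pin','thin_pin','rack','adapter','mug','handheld'):
        print(l,[(np.round(b['point'],1),round(b['score'],2)) for b in boxes_of(c,l)[:3]])
o=get_obs();print(o['clock'],o['tool_rot'],o['force'])
E
```

```text
top 601.4788301615292 (array([0.3451, 0.0722, 1.5363]), array([ 0.1489,  0.0014, -0.9889]))
lug_hole []
seat [(array([367.6, 247.4]), 0.64)]
cover [(array([458.2, 266.9]), 0.62)]
pin [(array([234.3, 254.2]), 0.47)]
thin_pin []
rack [(array([236.2, 266.5]), 0.88)]
adapter [(array([425.9, 193.1]), 0.43), (array([365.3, 246.7]), 0.2)]
mug [(array([165.6, 313.5]), 0.72)]
handheld [(array([391.5, 172.2]), 0.85), (array([237.1, 268.3]), 0.52)]
scene 472.3974289651804 (array([0.9546, 0.6853, 0.6707]), array([-0.3751, -0.6727, -0.6378]))
lug_hole [(array([316. , 221.3]), 0.88)]
seat [(array([314.9, 224.3]), 0.88)]
cover [(array([231. , 212.1]), 0.69), (array([285.2, 174. ]), 0.57)]
pin [(array([428. , 303.8]), 0.75)]
thin_pin [(array([453.4, 297.4]), 0.51)]
rack [(array([439. , 317.3]), 0.98)]
adapter []
mug [(array([558.8, 340.9]), 0.96)]
handheld [(array([223.6, 244.1]), 0.72)]
1.0 [[-0.8983  0.4393  0.    ]
 [ 0.4393  0.8983  0.    ]
 [-0.      0.     -1.    ]] [0.0182 0.7214 0.8361]
```

View pics/top1.png

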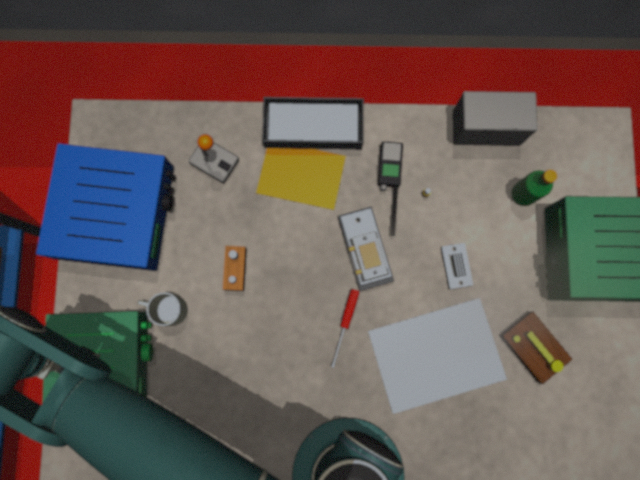

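View pics/scene1.png

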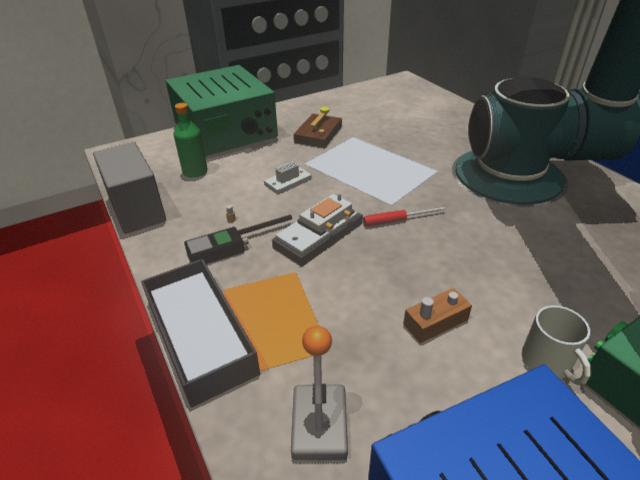

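The top view shows the rack at about (235,267), the cradle at (366,248) with its lug end up the image, the cover at (457,266) and the radio at (391,172). In the scene view the thick pin, with the taller head, is at (427,305). Next I'll zoom in on these.

Run:
```python
from h import *
a=cv2.imread('pics/top1.png');b=cv2.imread('pics/scene1.png')
def cr(im,x,y,w,h,W,H): return cv2.resize(im[y:y+h,x:x+w],(W,H),interpolation=cv2.INTER_CUBIC)
r1=np.hstack([cr(a,330,200,80,100,320,400),cr(a,435,240,40,50,320,400)[:, :],cr(a,220,240,28,70,160,400)])
r2=np.hstack([cr(b,260,180,120,90,267,200),cr(b,395,280,90,70,267,200),cr(b,255,150,66,50,266,200)])
cv2.imwrite('pics/z1.png',np.vstack([r1,r2]))
```

```text
(no output)
```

View pics/z1.png

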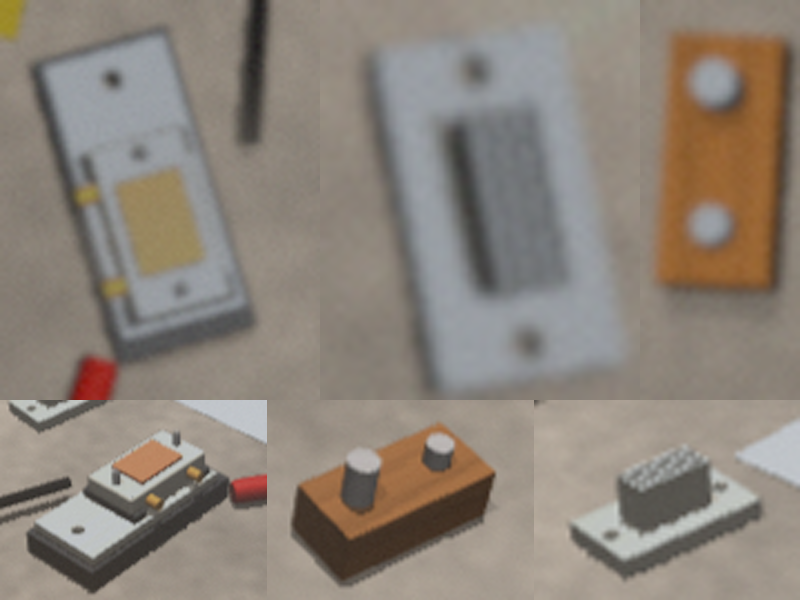

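The crops show the pixels that matter. In the top view: lug hole (358.1,219.6), dowel tips (364.9,238.1) and (374.9,272.4), cover holes (454.3,248.6) and (461.1,282.7), and the thick pin head (232.9,254.4). The thick pin is the one further from the robot.

Run:
```python
from h import *
np.set_printoptions(precision=4,suppress=True)
P={'lug':((358.1,219.6),(295,238.5),.035),'dA':((364.9,238.1),(312,212),.077),'dB':((374.9,272.4),(339.5,194.9),.077),
'cA':((454.3,248.6),(274.4,183.5),.014),'cB':((461.1,282.7),(301.4,171.6),.014),'pin':((232.9,254.4),(427,300.2),.072)}
W={}
for k,(a,b,z) in P.items():
    W[k]=at('top',a,z); print(k,W[k],at('scene',b,z))
for a,b in (('dA','dB'),('cA','cB')):
    d=W[b]-W[a]; m=(W[a]+W[b])/2; print(a,np.hypot(*d[:2]),m,np.degrees(np.arctan2(d[1],d[0])))
m=(W['dA']+W['dB'])/2; d=W['lug']-m;print(np.hypot(*d[:2]),np.degrees(np.arctan2(-d[1],-d[0])))
for l in ('adapter','mug'): 
    for z in (.0,.03): print(l,at('top',{'adapter':(425.9,193.1),'mug':(165.6,313.5)}[l],z))
```

```text
lug [ 0.6251 -0.0215  0.035 ] [ 0.6237 -0.0169  0.035 ]
dA [ 0.5714 -0.0358  0.077 ] [ 0.5735 -0.0304  0.077 ]
dB [ 0.4874 -0.0605  0.077 ] [ 0.4898 -0.0547  0.077 ]
cA [ 0.5579 -0.2688  0.014 ] [ 0.5552 -0.2636  0.014 ]
cB [ 0.4711 -0.2843  0.014 ] [ 0.4689 -0.2785  0.014 ]
pin [0.5262 0.2872 0.072 ] [0.5263 0.2888 0.072 ]
dA 0.08753714664505739 [ 0.5294 -0.0482  0.077 ] -163.61086868878462
cA 0.08813990522105733 [ 0.5145 -0.2766  0.014 ] -169.87324751052017
0.0993733477166412 -164.40676647471528
adapter [ 0.7051 -0.2005  0.    ]
adapter [ 0.6981 -0.1952  0.03  ]
mug [0.3816 0.4622 0.    ]
mug [0.3809 0.4546 0.03  ]
```

Emit:
{"api": "play_rows", "payload": {
  "steps": [
    [[0, 0, 0, -8.4], [0, 0, 0, -8.4], [0, 0, 0, -8.4], [0, 0, 0, -8.4], [0, 0, 0, -8.4], [-1.66, -4.6, 0, 0], [-1.66, -4.6, 0, 0], [-1.66, -4.6, 0, 0], [-1.66, -4.6, 0, 0], [-1.66, -4.6, 0, 0]]
  ],
  "fingers": 70
}}

```text
clock: 2.0
eef_pos: [0.4403, 0.4063, 0.1961]
tool_rot: [[-0.961, -0.275, 0.0], [-0.275, 0.961, 0.0], [-0.0, 0.0, -1.0]]
force: [1.4, 0.1, -0.6]
grip_width: 0.0653
grip_force: 0.0
```

Emit:
{"api": "play_rows", "payload": {
  "steps": [
    [[-1.66, -4.6, 0, 0], [-1.66, -4.6, 0, 0], [-1.66, -4.6, 0, 0], [0, 0, 2, 0], [0, 0, 2, 0], [0, 0, 2, 0], [0, 0, 1, 0], [0, 0, 0, 0], [0, 0, 0, 0], [0, 0, 0, 0]]
  ],
  "fingers": 70
}}

```text
clock: 3.0
eef_pos: [0.5257, 0.2893, 0.1272]
tool_rot: [[-0.961, -0.275, 0.001], [-0.275, 0.961, 0.001], [-0.002, 0.0, -1.0]]
force: [0.9, -0.1, 1.0]
grip_width: 0.0653
grip_force: 0.0
```

Emit:
{"api": "play_rows", "payload": {
  "steps": [
    [[0, -0.1, 2, 0], [0, 0, 2, 0], [0, 0, 2, 0], [0, 0, 1.5, 0], [0, 0, 0.8, 0], [0, 0, 0, 0], [0, 0, 0, 0], [0, 0, 0, 0], [0, 0, 0, 0], [0, 0, 0, 0]]
  ]
}}

```text
clock: 4.0
eef_pos: [0.5258, 0.2881, 0.0434]
tool_rot: [[-0.962, -0.275, 0.001], [-0.275, 0.962, 0.0], [-0.001, 0.0, -1.0]]
force: [-0.4, -0.4, -0.7]
grip_width: 0.0649
grip_force: 0.0
```

Emit:
{"api": "play_rows", "payload": {
  "steps": [
    [[0, 0, 0, 0], [0, 0, 0, 0], [0, 0, 0, 0], [0, 0, 0, 0], [0, 0, 0, 0], [0, 0, 0, 0], [0, 0, 0, 0], [0, 0, 0, 0], [0, 0, 0, 0], [0, 0, 0, 0]]
  ],
  "fingers": 0
}}

```text
clock: 5.0
eef_pos: [0.5256, 0.2881, 0.0429]
tool_rot: [[-0.962, -0.275, -0.0], [-0.275, 0.962, 0.0], [-0.0, 0.0, -1.0]]
force: [0.4, 0.1, -0.3]
grip_width: 0.0193
grip_force: 29.9
```

Emit:
{"api": "play_rows", "payload": {
  "steps": [
    [[0, 0, -3, 0], [0, 0, -3, 0], [0, 0, -1.5, 0], [-0.15, -4.6, 0, 0], [-0.15, -4.6, 0, 0], [-0.15, -4.6, 0, 0], [-0.15, -4.6, 0, 0], [-0.15, -4.6, 0, 0], [-0.15, -4.6, 0, 0], [-0.15, -4.6, 0, 0]]
  ]
}}

```text
clock: 6.0
eef_pos: [0.6242, -0.0206, 0.1174]
tool_rot: [[-0.962, -0.275, -0.0], [-0.275, 0.962, 0.0], [0.0, 0.0, -1.0]]
force: [0.2, 0.2, -0.7]
grip_width: 0.0187
grip_force: 29.9
```

Emit:
{"api": "play_rows", "payload": {
  "steps": [
    [[0, 0, 1, 0], [0, 0, 1, 0], [0, 0, 0.8, 0], [0, 0, 0, 0], [0, 0, 0, 0], [0, 0, 0, 0], [0, 0, 0, 0], [0, 0, 0, 0], [0, 0, 0, 0], [0, 0, 0, 0]]
  ]
}}

```text
clock: 7.0
eef_pos: [0.6241, -0.0187, 0.09]
tool_rot: [[-0.962, -0.275, 0.0], [-0.275, 0.962, -0.0], [-0.0, -0.0, -1.0]]
force: [0.8, -0.5, -0.9]
grip_width: 0.0186
grip_force: 29.9
```

Run:
```python
from h import *
np.set_printoptions(precision=4,suppress=True)
a=save('top','top2.png')[...,::-1];b=save('scene','scene2.png')[...,::-1]
o=get_obs();print(o['eef_pos'])
T=o['eef_pos']
p=[proj('top',np.array(T)),proj('scene',np.array(T))];print(p, proj('scene',np.array(T)-[0,0,.033]))
f=lambda im,x,y,w,h,s: cv2.resize(np.ascontiguousarray(im[y:y+h,x:x+w]),None,fx=s,fy=s,interpolation=cv2.INTER_CUBIC)
cv2.imwrite('pics/z2.png',np.hstack([f(a,320,190,80,100,5),f(b,255,170,80,100,5)]))
```

```text
[ 0.6241 -0.0187  0.09  ]
[array([358.3999, 215.8726]), array([293.0272, 217.3651])] [293.8691 229.9827]
```

View pics/z2.png

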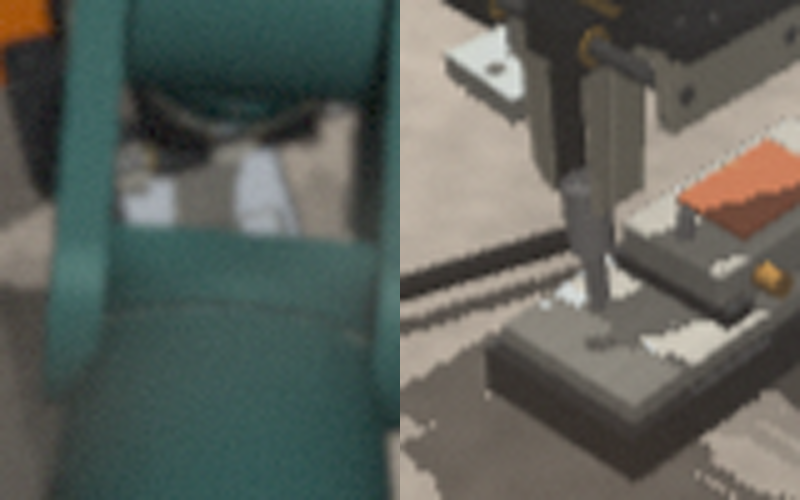

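In the scene view the foot is at about (294.4,231.6) and the hole at (295,238.4). That matches the calibration to within about 1 mm, so I'll lower gently and feel for it.

Emit:
{"api": "play_rows", "payload": {
  "steps": [
    [[0, 0, 0.6, 0], [0, 0, 0.6, 0], [0, 0, 0.4, 0], [0, 0, 0.2, 0], [0, 0, 0.2, 0], [0, 0, 0.2, 0], [0, 0, 0.2, 0], [0, 0, 0, 0], [0, 0, 0, 0], [0, 0, 0, 0]]
  ]
}}

```text
clock: 8.1
eef_pos: [0.6243, -0.0188, 0.0662]
tool_rot: [[-0.962, -0.275, 0.0], [-0.275, 0.962, -0.0], [-0.0, -0.0, -1.0]]
force: [0.1, -1.0, 4.3]
grip_width: 0.0184
grip_force: 30.0
```

Emit:
{"api": "play_rows", "payload": {
  "steps": [
    [[0, 0, 0.1, 0], [0, 0, 0.1, 0], [0, 0, 0.1, 0], [0, 0, 0, 0], [0, 0, 0, 0], [0, 0, 0, 0], [0, 0, 0, 0], [0, 0, 0, 0], [0, 0, 0, 0], [0, 0, 0, 0]]
  ]
}}

```text
clock: 9.1
eef_pos: [0.6242, -0.0189, 0.0631]
tool_rot: [[-0.962, -0.275, 0.0], [-0.275, 0.962, -0.0], [-0.0, -0.0, -1.0]]
force: [0.6, -5.2, 5.3]
grip_width: 0.0187
grip_force: 29.7
```

Run:
```python
from h import *
b=save('scene','scene3.png')[...,::-1]
o=get_obs();print(o['eef_pos'],o['force'],o['wrist_torque'])
f=lambda im,x,y,w,h,s: cv2.resize(np.ascontiguousarray(im[y:y+h,x:x+w]),None,fx=s,fy=s,interpolation=cv2.INTER_CUBIC)
cv2.imwrite('pics/z3.png',f(b,255,190,80,70,8))
```

```text
[ 0.62424582 -0.01883863  0.06311512] [ 0.32438957 -5.98792925  5.27993699] [-1.09293165 -0.24804684 -0.00362224]
```

View pics/z3.png

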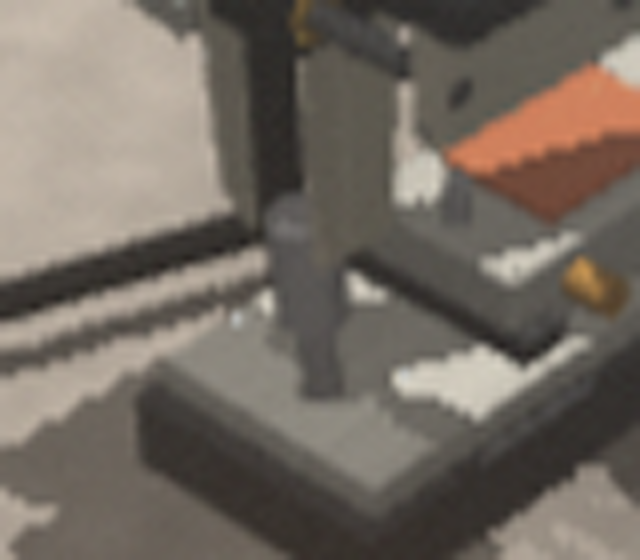

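The foot is at the hole (295.2,238.7). The sideways force is pushing it toward −y, so I'll give way in that direction and continue.

Emit:
{"api": "play_rows", "payload": {
  "steps": [
    [[0, -0.05, 0, 0], [0, -0.05, 0, 0], [0, 0, 0, 0], [0, 0, 0.1, 0], [0, 0, 0.1, 0], [0, 0, 0.1, 0], [0, 0, 0, 0], [0, 0, 0, 0], [0, 0, 0, 0], [0, 0, 0, 0]]
  ]
}}

```text
clock: 10.15
eef_pos: [0.6242, -0.0196, 0.0597]
tool_rot: [[-0.962, -0.275, -0.0], [-0.275, 0.962, 0.0], [0.0, 0.0, -1.0]]
force: [1.2, -3.6, -1.8]
grip_width: 0.019
grip_force: 29.7
```

Emit:
{"api": "play_rows", "payload": {
  "steps": [
    [[0, -0.06, 0, 0], [0, 0, 0.1, 0], [0, 0, 0.1, 0], [0, 0, 0.1, 0], [0, 0, 0.1, 0], [0, 0, 0.1, 0], [0, 0, 0.1, 0], [0, 0, 0, 0], [0, 0, 0, 0], [0, 0, 0, 0]]
  ]
}}

```text
clock: 11.15
eef_pos: [0.6245, -0.0202, 0.0538]
tool_rot: [[-0.962, -0.275, -0.0], [-0.275, 0.962, 0.0], [0.0, 0.0, -1.0]]
force: [-0.3, -1.8, -1.9]
grip_width: 0.0189
grip_force: 29.8
```

Emit:
{"api": "play_rows", "payload": {
  "steps": [
    [[0, -0.03, 0.2, 0], [0, 0, 0.2, 0], [0, 0, 0.2, 0], [0, 0, 0.2, 0], [0, 0, 0.2, 0], [0, 0, 0.2, 0], [0, 0, 0.2, 0], [0, 0, 0.1, 0], [0, 0, 0, 0], [0, 0, 0, 0]]
  ]
}}

```text
clock: 12.15
eef_pos: [0.6246, -0.0205, 0.0389]
tool_rot: [[-0.962, -0.275, -0.0], [-0.275, 0.962, 0.0], [0.0, 0.0, -1.0]]
force: [-0.0, -1.1, -2.1]
grip_width: 0.0185
grip_force: 29.8
```

Emit:
{"api": "play_rows", "payload": {
  "steps": [
    [[0, 0, 0.05, 0], [0, 0, 0.05, 0], [0, 0, 0.05, 0], [0, 0, 0, 0], [0, 0, 0, 0], [0, 0, 0, 0], [0, 0, 0, 0], [0, 0, 0, 0], [0, 0, 0, 0], [0, 0, 0, 0]]
  ]
}}

```text
clock: 13.15
eef_pos: [0.6248, -0.0205, 0.0378]
tool_rot: [[-0.962, -0.275, 0.0], [-0.275, 0.962, 0.0], [-0.0, -0.0, -1.0]]
force: [-0.8, -0.9, 5.1]
grip_width: 0.0187
grip_force: 30.0
```

Emit:
{"api": "play_rows", "payload": {
  "steps": [
    [[0, 0, 0, 0], [0, 0, 0, 0], [0, 0, 0, 0], [0, 0, 0, 0], [0, 0, 0, 0], [0, 0, 0, 0], [0, 0, 0, 0], [0, 0, 0, 0], [0, 0, 0, 0], [0, 0, 0, 0]]
  ],
  "fingers": 60
}}

```text
clock: 14.15
eef_pos: [0.6246, -0.0205, 0.0375]
tool_rot: [[-0.962, -0.275, 0.0], [-0.275, 0.962, -0.0], [-0.0, -0.0, -1.0]]
force: [0.8, 0.5, -0.1]
grip_width: 0.0557
grip_force: 0.0
```

Emit:
{"api": "play_rows", "payload": {
  "steps": [
    [[0, 0, -2, 0], [0, 0, -3, 0], [0, 0, -4, 0], [0, 0, -2, 0], [0, -4, 0, 0], [0, -4, 0, 0], [0, -4, 0, 0], [0, -4, 0, 0], [0, -4, 0, 0], [0, 0, 0, 0]]
  ]
}}

```text
clock: 15.15
eef_pos: [0.6798, -0.2169, 0.1466]
tool_rot: [[-0.962, -0.272, -0.001], [-0.272, 0.962, -0.001], [0.001, -0.0, -1.0]]
force: [-0.5, 0.7, -0.4]
grip_width: 0.0559
grip_force: 0.0
```

Run:
```python
from h import *
b=save('scene','scene4.png')[...,::-1];a=save('top','top4.png')[...,::-1]
o=get_obs();print(o['eef_pos'],o['force'])
f=lambda im,x,y,w,h,s: cv2.resize(np.ascontiguousarray(im[y:y+h,x:x+w]),None,fx=s,fy=s,interpolation=cv2.INTER_CUBIC)
cv2.imwrite('pics/z4.png',np.hstack([f(b,255,160,100,120,4),f(a,320,180,100,120,4)]))
```

```text
[ 0.67942558 -0.21343718  0.14690573] [ 0.0045436   1.09063535 -0.51007013]
```

View pics/z4.png

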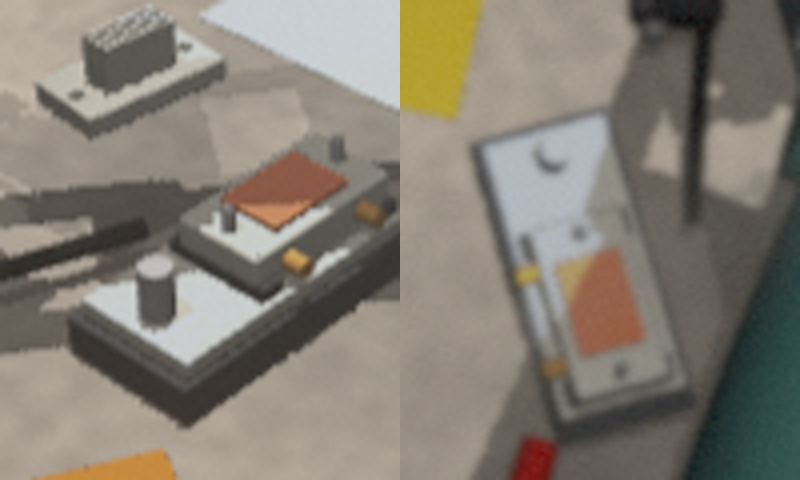

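The pin is home: its head sits flush on the plate at (155,290) in the left crop. Next is the cover.

Emit:
{"api": "play_rows", "payload": {
  "steps": [
    [[0, 0, 0, 6], [2.9, -0.52, 0, 0], [2.9, -0.52, 0, 0], [2.9, -0.52, 0, 0], [2.9, -0.52, 0, 0], [2.9, -0.52, 0, 0], [2.9, -0.52, 0, 0], [0, 0, 2.5, 0], [0, 0, 2.5, 0], [0, 0, 1.5, 0]]
  ]
}}

```text
clock: 16.25
eef_pos: [0.513, -0.2723, 0.081]
tool_rot: [[-0.985, -0.173, -0.001], [-0.173, 0.985, 0.001], [0.001, 0.001, -1.0]]
force: [0.5, 0.6, 0.5]
grip_width: 0.0555
grip_force: 0.0
```

Emit:
{"api": "play_rows", "payload": {
  "steps": [
    [[0, 0, 0, 0], [0, 0, 2, 0], [0, 0, 2, 0], [0, 0, 1.5, 0], [0, 0, 0.5, 0], [0, 0, 0, 0], [0, 0, 0, 0], [0, 0, 0, 0], [0, 0, 0, 0], [0, 0, 0, 0]]
  ]
}}

```text
clock: 17.25
eef_pos: [0.5137, -0.2737, 0.0229]
tool_rot: [[-0.985, -0.173, 0.0], [-0.173, 0.985, -0.0], [-0.0, -0.0, -1.0]]
force: [0.1, -0.5, -0.5]
grip_width: 0.0554
grip_force: 0.0
```

Emit:
{"api": "play_rows", "payload": {
  "steps": [
    [[0, 0, 0.4, 0], [0, 0, 0, 0], [0, 0, 0, 0], [0, 0, 0, 0], [0, 0, 0, 0], [0, 0, 0, 0], [0, 0, 0, 0], [0, 0, 0, 0], [0, 0, 0, 0], [0, 0, 0, 0]]
  ],
  "fingers": 0
}}

```text
clock: 18.25
eef_pos: [0.5136, -0.2736, 0.0185]
tool_rot: [[-0.985, -0.173, 0.0], [-0.173, 0.985, 0.0], [-0.0, -0.0, -1.0]]
force: [-1.1, 1.4, 0.7]
grip_width: 0.0238
grip_force: 30.0
```

Emit:
{"api": "play_rows", "payload": {
  "steps": [
    [[0, 0, -1, 0], [0, 0, -3, 0], [0, 0, -3, 0], [0, 0, -3, 0], [0, 0, -2, 0], [0, 0, -1, 0], [0, 0, 0, 0], [0, 0, 0, 0], [0, 0, 0, 0], [0, 0, 0, 0]]
  ]
}}

```text
clock: 19.25
eef_pos: [0.5132, -0.2734, 0.1473]
tool_rot: [[-0.985, -0.173, -0.001], [-0.173, 0.985, 0.001], [0.001, 0.001, -1.0]]
force: [-0.4, 0.5, -3.1]
grip_width: 0.0234
grip_force: 30.0
```

Emit:
{"api": "play_rows", "payload": {
  "steps": [
    [[0, 0, 0, -5.9], [-1.12, 3.05, 0, 0], [-1.12, 3.05, 0, 0], [-1.12, 3.05, 0, 0], [-1.12, 3.05, 0, 0], [-1.12, 3.05, 0, 0], [-1.12, 3.05, 0, 0], [-1.12, 3.05, 0, 0], [0, 0, 1.5, 0], [0, 0, 1.5, 0]]
  ]
}}

```text
clock: 20.25
eef_pos: [0.5307, -0.0464, 0.1174]
tool_rot: [[-0.962, -0.274, 0.0], [-0.274, 0.962, -0.0], [0.0, -0.0, -1.0]]
force: [-0.7, -0.6, -3.2]
grip_width: 0.0235
grip_force: 30.0
```

Emit:
{"api": "play_rows", "payload": {
  "steps": [
    [[0, 0, 0.5, 0], [0, 0, 0, 0], [0, 0, 0, 0], [0, 0, 0, 0], [0, 0, 0, 0], [0, 0, 0, 0], [0, 0, 0, 0], [0, 0, 0, 0], [0, 0, 0, 0], [0, 0, 0, 0]]
  ]
}}

```text
clock: 21.25
eef_pos: [0.5307, -0.0468, 0.1135]
tool_rot: [[-0.962, -0.273, -0.0], [-0.273, 0.962, -0.0], [0.0, -0.0, -1.0]]
force: [-0.2, -0.5, -3.4]
grip_width: 0.0234
grip_force: 30.0
```

Run:
```python
from h import *
b=save('scene','scene5.png')[...,::-1]
o=get_obs();T=np.array(o['eef_pos']);R=np.array(o['tool_rot']);print(T,o['force'],R[:,0])
s=np.array([.5303,-.0467,0]);
f=lambda im,x,y,w,h,s: cv2.resize(np.ascontiguousarray(im[y:y+h,x:x+w]),None,fx=s,fy=s,interpolation=cv2.INTER_CUBIC)
cv2.imwrite('pics/z5.png',f(b,270,130,100,75*1,8))
# predicted plate top hole centres & corners if centred in tool
for n,x,y,z in (('hA',-.044,0,.014),('hB',.044,0,.014),('c1',-.055,.03,0),('c2',-.055,-.03,0),('c3',.055,.03,0)):
    p=T+R[:,0]*x+R[:,1]*y+np.array([0,0,z-.0185]); q=proj('scene',p); print(n,q,(q-[270,130])*8)
```

```text
[ 0.53068643 -0.04676907  0.11343003] [ 0.87374964 -0.02199991 -3.10370286] [-9.62009095e-01 -2.73017393e-01  7.03255016e-05]
hA [310.74103392 198.51319659] [325.92827139 548.10557275]
hB [339.19388012 181.68590776] [553.55104095 413.48726207]
c1 [317.45020979 212.01166966] [379.60167835 656.09335726]
c2 [297.32142061 200.64796838] [218.57136486 565.18374705]
c3 [352.67464113 190.16278887] [661.39712902 481.30231096]
```

View pics/z5.png

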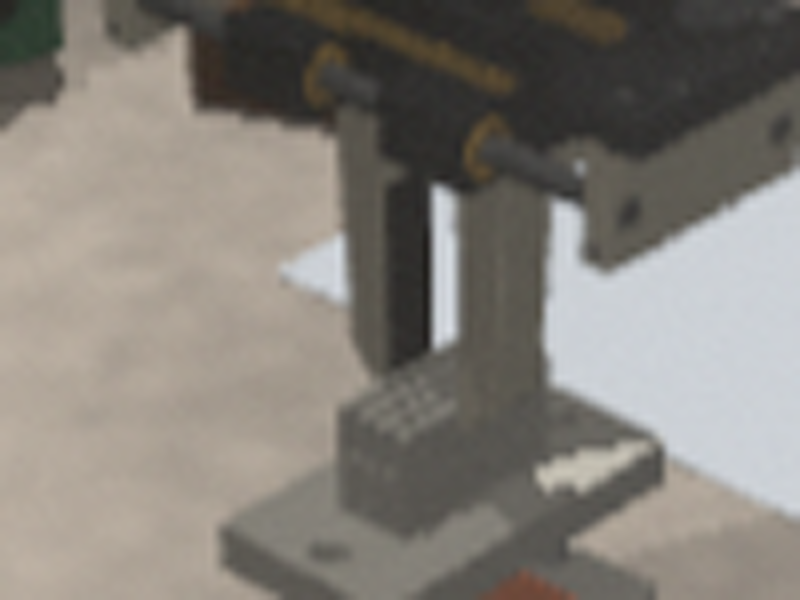

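The visible hole in the cover is at (330,549) against a predicted (326,548) in the crop. That half-pixel shift is the camera bias already seen with the pin, so the cover is centred in the grip. I'll lower it onto the dowels.

Emit:
{"api": "play_rows", "payload": {
  "steps": [
    [[0, 0, 0.6, 0], [0, 0, 0.6, 0], [0, 0, 0.3, 0], [0, 0, 0.2, 0], [0, 0, 0.2, 0], [0, 0, 0.2, 0], [0, 0, 0.2, 0], [0, 0, 0, 0], [0, 0, 0, 0], [0, 0, 0, 0]]
  ]
}}

```text
clock: 22.3
eef_pos: [0.5307, -0.0468, 0.0906]
tool_rot: [[-0.962, -0.273, 0.0], [-0.273, 0.962, -0.0], [-0.0, -0.0, -1.0]]
force: [0.2, 0.8, -2.6]
grip_width: 0.0236
grip_force: 30.0
```

Emit:
{"api": "play_rows", "payload": {
  "steps": [
    [[0, 0, 0.1, 0], [0, 0, 0.1, 0], [0, 0, 0.1, 0], [0, 0, 0.1, 0], [0, 0, 0.1, 0], [0, 0, 0.1, 0], [0, 0, 0, 0], [0, 0, 0, 0], [0, 0, 0, 0], [0, 0, 0, 0]]
  ]
}}

```text
clock: 23.3
eef_pos: [0.5307, -0.0468, 0.0844]
tool_rot: [[-0.962, -0.273, -0.0], [-0.273, 0.962, -0.0], [0.0, -0.0, -1.0]]
force: [0.2, 1.2, -3.5]
grip_width: 0.0231
grip_force: 30.0
```

Clean fit so far. Pressing down, 6 mm more.

Emit:
{"api": "play_rows", "payload": {
  "steps": [
    [[0, 0, 0.1, 0], [0, 0, 0.1, 0], [0, 0, 0.1, 0], [0, 0, 0.1, 0], [0, 0, 0.1, 0], [0, 0, 0.05, 0], [0, 0, 0.05, 0], [0, 0, 0, 0], [0, 0, 0, 0], [0, 0, 0, 0]]
  ]
}}

```text
clock: 24.3
eef_pos: [0.531, -0.0468, 0.0795]
tool_rot: [[-0.962, -0.273, 0.001], [-0.273, 0.962, -0.0], [-0.001, -0.0, -1.0]]
force: [-5.1, 2.3, 10.0]
grip_width: 0.0237
grip_force: 30.0
```

Emit:
{"api": "play_rows", "payload": {
  "steps": [
    [[0.04, 0, 0.05, 0], [0, 0, 0.05, 0], [0, 0, 0.05, 0], [0, 0, 0, 0], [0, 0, 0, 0], [0, 0, 0, 0], [0, 0, 0, 0], [0, 0, 0, 0], [0, 0, 0, 0], [0, 0, 0, 0]]
  ]
}}

```text
clock: 25.3
eef_pos: [0.5312, -0.0466, 0.0793]
tool_rot: [[-0.962, -0.273, 0.003], [-0.273, 0.962, 0.0], [-0.003, -0.0, -1.0]]
force: [-7.4, 4.8, 21.2]
grip_width: 0.0237
grip_force: 30.0
```

Force jumped to 21 N while z stayed at 79.3 mm, so it has hit the hard stop. A last look before handing in.

Run:
```python
from h import *
b=save('scene','scene6.png')[...,::-1]
o=get_obs();print(o['eef_pos'],o['force'],o['clock'])
cv2.imwrite('pics/z6.png',cv2.resize(np.ascontiguousarray(b[160:270,260:390]),None,fx=5,fy=5,interpolation=cv2.INTER_CUBIC))
```

```text
[ 0.53122527 -0.04669116  0.07937247] [-7.0226951   4.97823035 21.58448412] 25.35
```

View pics/z6.png

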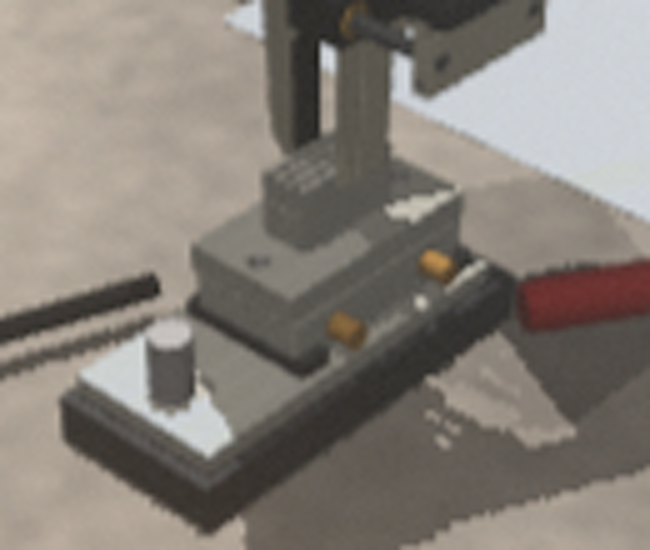

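The cover is flush on the lower half with the dowel in its hole at (260,262), and the pin is still home at (170,365).

```bash
python3 -c "
from bench import *
print(finish_job())"
```

```text
the job is handed in; nothing more can be done
None
```

I handed the job in at 25 s with the thick pin home and the cover still held pressed shut at about 21 N. No gap shows in the last picture; `finish_job()` returned no verdict.

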